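# Let one tube out of the gravity feeder

## Task

One test-strip tube is wanted from the gravity feeder. With the fingertips push the loose catch tray between its guide rails until it is fully home against the stop under the chute's outlet; only then press the lever's pad all the way down, so that the gate at its other end lifts and the front tube rolls out into the tray, and let the lever spring back up. Just that one tube may leave the feeder: do not grip or lift anything or touch the tubes, leave the tray home, and leave the other things on the bench undisturbed.

Things in the scene. Friction and masses are not known exactly. Their poses are not given: they have to be found in the camera images.
- feeder: Fixed sheet-metal gravity feeder. Origin on the bench under the front tube; +y points downhill to outlet and tray; at yaw 0 the lever's pad, on its -x side, faces the robot. Chute: 82 mm wide inside, 18 degrees, from y = -85 mm (top 99 mm above the bench) to the outlet lip at y = 43 mm (floor 36 mm up). Nothing stands more than 125 mm above the bench.
- dock (a point): Point on the bench, feeder frame (0, 69 mm, 0), feeder's axes: the tray's origin is here when home against the dark stop plate (20 mm high, face at feeder y = 34 mm). Two low white slippery plastic rails, 14 mm high and 6 mm thick, guide the tray: inner faces at x = +-51 mm from y = 28 to 90 mm, then flaring to +-63 mm at y = 130 mm.
- tray: Loose open steel catch tray, 96 mm (x) by 70 mm (y) by 28 mm high, walls 3 mm, 0.2 kg, standing on the bench beyond the open end of the guide rails. Origin at the centre of its underside; when home its axes are parallel to the feeder's. It is pushed on the outside of its far wall (y = +35 mm), toward its -y.
- gate_lever (a joint): Rocking lever, rad: 0 = at rest (gate shut, pad up), 0.70 = pad fully down (gate fully lifted). Turns about the feeder's x axis at lever_pivot; a spring returns it; under 8 N on the pad takes it fully down. The gate frees the front tube at about 0.57; a bar on the same lever drops behind that tube from 0.15 on and holds the next, so one press lets out one tube.
- pad_top (a point): Middle of the top of the lever's black rubber pad (30 mm in x, 32 mm in y), at the lever's uphill end beside the chute on the feeder's -x side. About 119 mm above the bench at rest, 66 mm fully pressed, on an arc of 77 mm radius about lever_pivot. Slopes 0.35 rad up toward -y at rest, as much down when pressed. Moves with the lever; nothing is below it but bench.
- lever_pivot (a point): Point on the lever's axis of rotation at the middle of the chute's width, 83 mm above the bench; same axes as the feeder, does not move.
- tube_front_mid (a point): Centre of the test-strip tube at the gate, the one to let out. All three tubes are alike: white with a blue cap and label, 78 mm long, 30 mm diameter, 0.03 kg, lying across the chute along the feeder's x.
- tube_second_mid (a point): Centre of the second tube, uphill of the front one; must stay in the feeder.
- tube_third_mid (a point): Centre of the third, uppermost tube; must stay in the feeder.
- reagent_bottle: Bystander: dropper bottle with red cap, 32 mm diameter, 76 mm high, standing on the far side (feeder +x) of the tray's way. Origin under its middle.
- powder_pot: Bystander: white powder pot with screw lid, 40 mm diameter, 47 mm high, standing on the feeder's -x side. Origin under its middle.
- vial: Bystander: small capped vial, 28 mm diameter, 35 mm high, standing uphill on the feeder's -x side. Origin under its middle.
- reel: Bystander: small yellow plastic reel of thread tape lying flat, 44 mm diameter, 13 mm high, on the feeder's +x side. Origin under its middle.

How it is judged:
On the way, in this order (a step that is already met when the one before it is completed fails the run):
1. the tray is fully home against the stop, with the gate still shut (y of tray in the frame of feeder between 0.06 and 0.074 m and x of tray in the frame of feeder between -0.006 and 0.006 m and angle between the y axis of tray and the y axis of feeder, either way round below 0.07 rad and value of joint gate_lever below 0.1 rad), for 0.2 s.
2. the lever's pad is pressed all the way down (y of tray in the frame of feeder between 0.06 and 0.074 m and x of tray in the frame of feeder between -0.006 and 0.006 m and angle between the y axis of tray and the y axis of feeder, either way round below 0.07 rad and value of joint gate_lever above 0.62 rad and contact force between any of the arm, the fingers and gate_lever above 0.5 N), for 0.1 s.
3. the lever is back up and the front tube lies in the tray (x of tube_front_mid in the frame of tray between -0.02 and 0.02 m and y of tube_front_mid in the frame of tray between -0.026 and 0.026 m and z of tube_front_mid in the frame of tray between 0.005 and 0.03 m and value of joint gate_lever below 0.06 rad), for 0.2 s.
At the end, for the whole second after the job is handed in: The tray is home in its dock (within 5 mm of the stop, 6 mm sideways, 0.07 rad askew), the tube that was in front lies in it, the lever is back at rest (under 0.06 rad) with the other two tubes waiting in the chute behind the shut gate, and everything is still (all of step 3 and y of tray in the frame of feeder between 0.06 and 0.074 m and x of tray in the frame of feeder between -0.006 and 0.006 m and angle between the y axis of tray and the y axis of feeder, either way round below 0.07 rad and y of tube_second_mid in the frame of feeder between -0.008 and 0.018 m and z of tube_second_mid in the frame of feeder between 0.045 and 0.11 m and x of tube_second_mid in the frame of feeder between -0.02 and 0.02 m and y of tube_third_mid in the frame of feeder between -0.04 and -0.012 m and z of tube_third_mid in the frame of feeder between 0.045 and 0.11 m and x of tube_third_mid in the frame of feeder between -0.02 and 0.02 m and linear speed of each of tube_front, tube_second, tube_third, tray below 0.03 m/s); the robot touches nothing.
It fails at once if the lever is pressed before the tray is home (not (y of tray in the frame of feeder between 0.06 and 0.074 m and x of tray in the frame of feeder between -0.006 and 0.006 m and angle between the y axis of tray and the y axis of feeder, either way round below 0.07 rad) and value of joint gate_lever above 0.25 rad).
It fails at once if the second or third tube leaves the feeder (y of any of tube_second_mid, tube_third_mid in the frame of feeder above 0.035 m).
It fails at once if the robot touches a tube (contact force between any of the arm, the fingers and tube_front above 0.5 N or contact force between any of the arm, the fingers and tube_second above 0.5 N or contact force between any of the arm, the fingers and tube_third above 0.5 N).
It fails at once if the tray is lifted or tipped (height (world z) of tray above 0.01 m or angle between tray's own z axis and vertical above 0.2 rad).
It fails at once if a bystander is moved more than 15 mm or tipped (distance of any of reagent_bottle, powder_pot, vial, reel from where it was at the start of the episode above 0.015 m or angle between any of reagent_bottle, powder_pot, vial, reel's own z axis and vertical above 0.4 rad).
It also fails if it takes over 54 s, if anything falls off the work surface, if the arm or the gripper's body presses on something with over 40 N, if the wrist force passes 120 N, or if a joint passes its speed limit or range.

## Robot

A 6-joint arm with a two-finger parallel gripper is mounted at the origin on a cart in front of the work surface, level with it; the furniture and walls round the work are solid. World frame = base frame: x ahead of the robot, y to its left, z up, the work surface at z = 0. Lengths are in m, angles in rad, forces in N, time in s.
With the tool pointing down it reaches from about 0.35 to 0.775 m from the base axis. Payload 5.5 kg.
Tool frame: the origin (TCP) lies between the finger pads; the fingertips stand 22 mm ahead of it and the grasp point (between the pads) lies 3 mm ahead of it; z points along the fingers, y is the line along which they close (so a half turn about z gives the same grasp; the last joint's range is limited). The gripper opens to 85 mm and grips with 20 to 120 N. Pads are 22 mm wide; open, the fingers measure 114 mm over their backs; the gripper's body (76 mm by 85 mm) begins 54 mm behind the grasp point. The pads swing forward as they close: fully open they stand 13 mm farther back than shut.
Start: joints at [-1.429, 0.313, 0.046, 1.304, 0, 1.431], TCP at [0.16, -0.552, 0.253] pointing down, gripper open.
Joint ranges: [-2.76, 2.76], [-0.86, 1.69], [-1.03, 1.26], [-2.2, 2.34], [-1.47, 1.5], [-3.14, 3.14]. Speed limits (rad/s): [2.57, 2.57, 3.14, 3.14, 3.14, 3.14].

## Interface

Orientations are given as a unit quaternion [w, x, y, z].
In Python, from workcell import env, eyes, status, ticket gives the robot as it stands (env), with the cameras (eyes), the readings (status) and the job (ticket).
- The arm moves only by the shell command python3 nudge.py [OPENING] [FORCE], which reads ROWS from standard input. ROWS is a JSON list of rows, 1 to 8 of them, each of 6 numbers: dx, dy, dz in units of 5 mm, then a rotation vector rx, ry, rz in units of 0.05 rad; each row is the pose to reach, as a shift and turn from the pose commanded when the command began, along the tool's axes at that moment; what a row does not reach only later rows make up. A row lasts 1/8 s, in which the tool goes at most 0.0625 m and 0.188 rad, less where a joint would pass 70% of its speed; a pose out of reach is approached as far as the arm can. OPENING is the finger opening in m, set as the command begins (- or left out keeps the last). The fingers move at their own pace and stop on an object; FORCE is the grip in N (left out, the last holds). Time passes only in rows, so rows that do not move let the fingers close. It prints the time, the measured TCP pose, the force, the opening and the grip force at its end. Input that does not fit is refused with a message, and nothing moves.
- status.get_state(): the state, without advancing time (a new reading comes with each control period).
- eyes.read_camera(name): name is "scene" or "side" or "wrist"; returns a dict with "image" (384x512x3 uint8, red, green, blue), "K" (3x3 intrinsics, pixels), "D" ([k1, k2, p1, p2, k3] as OpenCV has them; the pictures are not rectified), "R" (3x3) and "t" (3): a world point X has camera coordinates R X + t. Camera axes: x right, y down, z forward; pixel columns grow to the right and rows downward; lengths in m; the calibration is good to about 2 mm. A picture is of the moment at which its call begins. There is no depth.
- ticket.hand_in(): hands the job in; it is judged then, once.
The state is a dict: "clock": time; "joint_pos": joint angles; "qvel": joint speeds; "tau": joint torques, N m; "tcp_pos": TCP position; "orientation": TCP orientation; "wrist_force": force on the tool from outside, world axes, zero at the start; "ft_torque": the same for the moment, N m; "finger_gap": finger opening in m; "grip_force": force on a finger pad.
Only numpy, scipy, OpenCV 4.12 (cv2) and the standard library are available. Lean on these libraries where they do the work, as an engineer would, in place of code of your own. Each camera call takes 0.05 s, during which the arm holds its last target. There are 200 camera calls.

## Working session

There is one attempt and no reset: what is moved stays moved. The work goes in short steps, Python scripts to look and compute and a shell command to move; the robot and the scene stay as the last step left them, time stands still between calls to the robot, and variables do not carry over. Pictures are saved under pics/ and viewed, at most 10 in all, crops included, and the job is handed in when it is done.

```bash
ls; mkdir -p pics; python3 - <<'E'
from workcell import env, eyes, status, ticket
import cv2,pickle
for n in ["scene","side"]:
    c=eyes.read_camera(n); cv2.imwrite(f"pics/{n}0.png",c["image"][:,:,::-1]); pickle.dump(c,open(f"{n}0.pkl","wb"))
    print(n,c["K"],c["D"],c["R"],c["t"])
s=status.get_state(); print(s)
E
```

```text
nudge.py
pics
workcell.py
scene [[426.07845532   0.         257.64996143]
 [  0.         426.07845532 192.34743442]
 [  0.           0.           1.        ]] [-0.08984583  0.          0.          0.          0.        ] [[ 0.64131837 -0.76694202 -0.02259847]
 [-0.33152369 -0.25041859 -0.90960572]
 [ 0.69195577  0.59083879 -0.41485749]] [-0.3203498   0.27575313  0.55344728]
side [[394.13227381   0.         251.07354971]
 [  0.         394.13227381 188.2211529 ]
 [  0.           0.           1.        ]] [-0.10998284  0.          0.          0.          0.        ] [[-0.96935507 -0.24565194  0.00242272]
 [-0.150997    0.58800482 -0.79463843]
 [ 0.1937799  -0.77065262 -0.60707816]] [0.54249351 0.13584527 0.82876252]
{'clock': 0.1, 'joint_pos': array([-1.42860316e+00,  3.13935369e-01,  4.50795601e-02,  1.30358080e+00,
       -4.93363861e-05,  1.43120843e+00]), 'qvel': array([ 1.56464361e-03, -3.13408537e-03,  2.92536354e-03, -3.00637117e-05,
       -5.95966827e-05, -1.10115796e-03]), 'tau': array([ 2.36285588e-03, -4.81723523e+01,  2.99244761e+01,  1.26744094e-02,
       -7.66601784e-05, -1.24289008e-05]), 'tcp_pos': array([ 0.15981259, -0.55190846,  0.25248694]), 'orientation': array([-8.20106305e-04,  9.90091000e-01,  1.40424849e-01, -2.57365034e-05]), 'wrist_force': array([-0.55771576, -0.98860607,  0.40941557]), 'ft_torque': array([ 0.02190076,  0.02649708, -0.03017781]), 'grip_force': 0.0, 'finger_gap': 0.08541824852229114}
```

View pics/scene0.png

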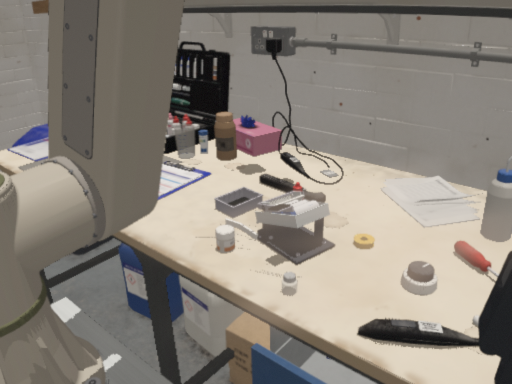

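View pics/side0.png

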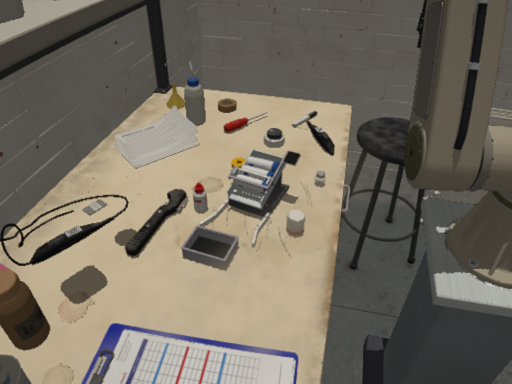

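The scene view shows the feeder at about (295,220), the tray at (240,202), the pot at (226,237), the vial at (290,282) and the reel at (364,240). In the side view the feeder is at (258,182), the tray at (210,247), the bottle at (200,198), the pot at (296,221) and the pad at (292,158). I'll enlarge both.

```bash
python3 - <<'E'
import cv2
a=cv2.imread("pics/side0.png")[140:280,165:345]; cv2.imwrite("pics/sidec.png",cv2.resize(a,None,fx=4.4,fy=4.2857,interpolation=cv2.INTER_CUBIC)[:600,:792])
a=cv2.imread("pics/scene0.png")[170:300,205:385]; cv2.imwrite("pics/scenec.png",cv2.resize(a,None,fx=4.4,fy=4.4,interpolation=cv2.INTER_CUBIC))
E
```

```text
(no output)
```

View pics/sidec.png

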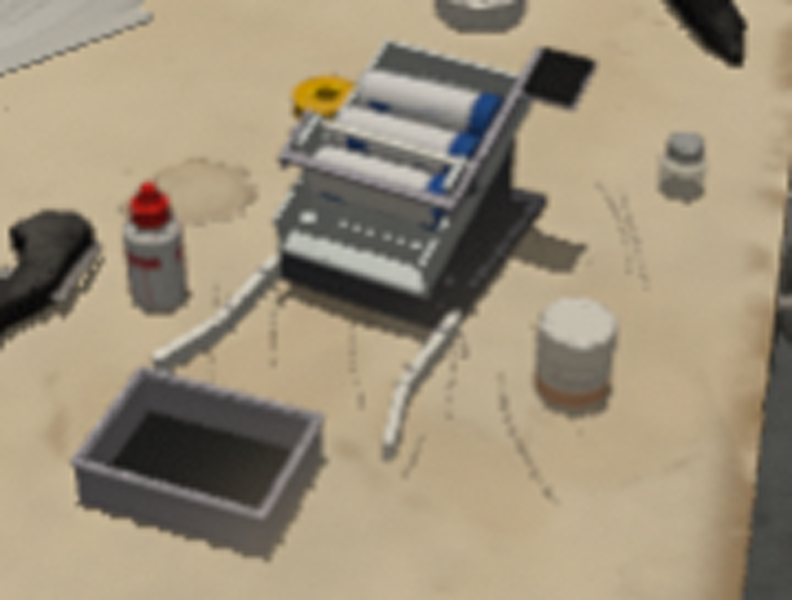

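View pics/scenec.png

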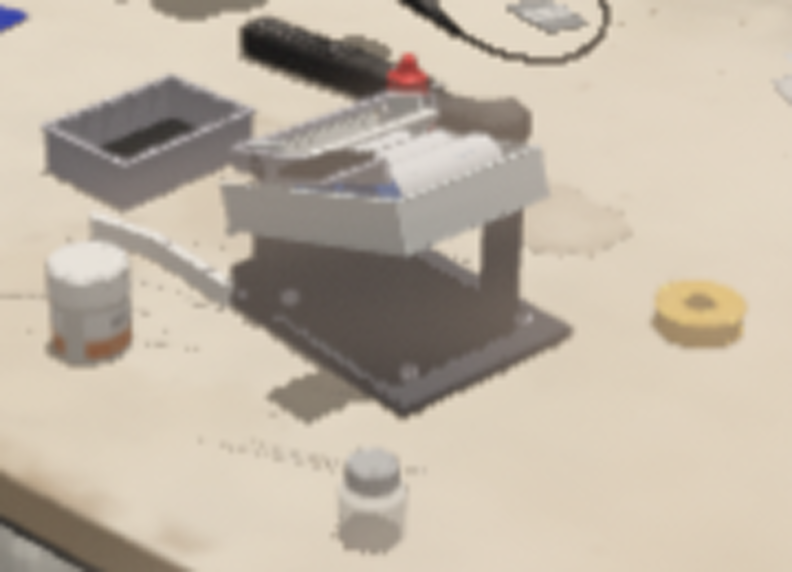

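Side crop: rail ends at (390,443) and (158,352), rail bend at (408,378), chute's top corners at (388,43) and (525,78), and the pad centred at (560,78). Tray rim corners in the side crop are (137,372), (323,417), (265,517), (77,462), and in the scene crop (172,77), (253,115), (125,160), (45,128). Next I fit the poses.

```bash
cat > h.py <<'E'
import pickle,cv2,numpy as np
from scipy.optimize import least_squares
C={n:pickle.load(open(f"{n}0.pkl","rb")) for n in("scene","side")}
off={"side":(165,140,4.4,4.2857),"scene":(205,170,4.4,4.4)}
def pr(n,X):
    c=C[n]; return cv2.projectPoints(np.atleast_2d(X).astype(float),cv2.Rodrigues(c["R"])[0],c["t"],c["K"],c["D"])[0][:,0]
def full(n,p):
    o=off[n]; p=np.atleast_2d(p).astype(float); return np.c_[(p[:,0]+.5)/o[2]-.5+o[0],(p[:,1]+.5)/o[3]-.5+o[1]]
def crop(n,p): o=off[n]; return np.c_[(p[:,0]-o[0])*o[2],(p[:,1]-o[1])*o[3]]
def T(q,P):
    c,s=np.cos(q[2]),np.sin(q[2]); P=np.atleast_2d(P)
    return np.c_[q[0]+c*P[:,0]-s*P[:,1],q[1]+s*P[:,0]+c*P[:,1],P[:,2]]
def ray0(n,p,z=0.):
    c=C[n]; u=cv2.undistortPoints(full(n,p)[:,None],c["K"],c["D"])[:,0]
    d=np.c_[u,np.ones(len(u))]@c["R"]; o=-c["R"].T@c["t"]
    return o+d*((z-o[2])/d[:,2])[:,None]
def fit(obs,q0):
    f=lambda q:np.concatenate([(pr(n,T(q,P))-full(n,p)).ravel() for n,P,p in obs])
    return least_squares(f,q0,loss="soft_l1")
E
python3 - <<'E'
from h import *
s=ray0("side",[[137,372],[323,417],[265,517],[77,462]],.028); print(s)
s2=ray0("scene",[[172,77],[253,115],[125,160],[45,128]],.028); print(s2)
F=np.array
Pf=F([[-66,130,14],[-54,90,14],[66,130,14]])/1e3
pf=[[390,443],[408,378],[158,352]]
e=ray0("side",[[390,443],[158,352]],.014); d=e[1]-e[0]; yaw=np.arctan2(d[1],d[0])
r=fit([("side",Pf,pf)],[.5,-.1,yaw]); print("feeder rails",r.x,r.fun)
Pf=np.r_[Pf,F([[42,-85,99],[-42,-85,99]])/1e3]; pf+=[[388,43],[525,78]]
r=fit([("side",Pf,pf)],r.x); print("feeder",r.x,r.fun); q=r.x
Pt=F([[48,-35,28],[-48,-35,28],[-48,35,28],[48,35,28]])/1e3
# side corners order: far-left, far-right(-x), near-right, near-left
t=fit([("side",Pt,[[137,372],[323,417],[265,517],[77,462]]),("scene",F([Pt[0],Pt[3],Pt[2],Pt[1]]),[[253,115],[172,77],[45,128],[125,160]])],[*s[:,:2].mean(0),q[2]])
print("tray",t.x,t.fun)
np.save("q.npy",q);np.save("t.npy",t.x)
# pad guess: pivot y unknown -> ray at z=.119
pc=ray0("side",[[560,78]],.119)[0]; c,sn=np.cos(q[2]),np.sin(q[2]); d=pc[:2]-q[:2]
print("pad world",pc,"feeder",c*d[0]+sn*d[1],-sn*d[0]+c*d[1])
for n,p,z in[("side",[573,400],0),("scene",[88,355],0),("side",[682,190],0),("scene",[372,545],0),("side",[158,305],0),("side",[325,112],0),("scene",[700,335],0)]:
    w=ray0(n,[p],z)[0]; d=w[:2]-q[:2]; print(n,p,w.round(3),"feeder",c*d[0]+sn*d[1],-sn*d[0]+c*d[1])
for nm,P in dict(lipL=[-41,43,36],lipR=[41,43,36],upL=[-42,-85,99],upR=[42,-85,99],re=[-66,130,14],stop=[-51,34,20]).items(): print(nm,crop("side",pr("side",T(q,F([P])/1e3))).round(),crop("scene",pr("scene",T(q,F([P])/1e3))).round())
E
```

```text
[[0.65394732 0.1152342  0.028     ]
 [0.55667567 0.12333981 0.028     ]
 [0.56412369 0.19278664 0.028     ]
 [0.65890982 0.18147223 0.028     ]]
[[0.65971262 0.18028533 0.028     ]
 [0.64755474 0.10856564 0.028     ]
 [0.56184905 0.12712096 0.028     ]
 [0.56419704 0.19023771 0.028     ]]
feeder rails [ 0.5588834  -0.02589    -0.23942942] [-0.03661005 -1.10372682 -0.50286032  0.78217216  0.57429218  0.28080768]
feeder [ 0.56147956 -0.02348344 -0.21570081] [ 0.13313117 -0.52507312 -0.77851615  1.26194299 -0.10827372  1.63658282
  0.18368197 -1.55910695  0.51905549 -1.37829293]
tray [ 0.60863089  0.15245417 -0.10480151] [ 0.9597103  -0.69659563 -0.16907867 -0.264803   -0.13428876 -0.22597339
 -0.6511834   0.1618044   0.05146174 -1.11417996 -0.48205423 -0.22243036
 -0.48443301 -0.26580172  0.05078225  1.20608943]
pad world [ 0.48015965 -0.06517092  0.119     ] feeder -0.07051299908197797 -0.0581265177596596
side [573, 400] [0.446 0.053 0.   ] feeder -0.1292885266516204 0.04967970123482639
scene [88, 355] [0.44  0.039 0.   ] feeder -0.13228810661726265 0.03533677232423216
side [682, 190] [ 0.413 -0.144  0.   ] feeder -0.11966834321658361 -0.14952755270705664
scene [372, 545] [ 0.407 -0.15  -0.   ] feeder -0.12374521325373616 -0.15626928674293555
side [158, 305] [0.675 0.033 0.   ] feeder 0.09871033351170269 0.07988159396801844
side [325, 112] [ 0.639 -0.172  0.   ] feeder 0.10763261351196426 -0.12865847902034847
scene [700, 335] [ 0.631 -0.179  0.   ] feeder 0.10089964410903696 -0.1373729388583102
lipL [[421. 289.]] [[228. 221.]]
lipR [[281. 245.]] [[354. 172.]]
upL [[526.  70.]] [[405. 200.]]
upR [[387.  35.]] [[542. 144.]]
re [[389. 439.]] [[ 90. 212.]]
stop [[445. 307.]] [[224. 263.]]
```

```bash
cat >> h.py <<'E'
from scipy.spatial.transform import Rotation as Ro
def delta(p,yaw_toolx,tilt=0):
    from workcell import env, eyes, status, ticket
    s=status.get_state(); q=s["orientation"]; R0=Ro.from_quat([*q[1:],q[0]])
    a=yaw_toolx; R1=Ro.from_matrix(np.array([[np.cos(a),np.sin(a),0],[np.sin(a),-np.cos(a),0],[0,0,-1.]]))
    print("t",s["clock"],"tcp",s["tcp_pos"].round(4),"F",s["wrist_force"].round(1),"shift",R0.inv().apply(np.array(p)-s["tcp_pos"]).round(4),"rot",(R0.inv()*R1).as_rotvec().round(4))
E
python3 - <<'E'
from h import *
F=np.array
Ps=F([[-66,130,14],[-54,90,14],[66,130,14],[42,-85,99],[-42,-85,99]])/1e3
r=fit([("side",Ps,[[390,443],[408,378],[158,352],[388,43],[525,78]]),("scene",F([[-66,130,14],[42,-85,99],[-42,-85,99]])/1e3,[[92,217],[545,148],[402,203]])],np.load("q.npy")); q=r.x
print(q,r.fun.round(2)); np.save("q.npy",q)
t=np.load("t.npy");c,s=np.cos(q[2]),np.sin(q[2]);d=t[:2]-q[:2];print("tray in feeder",c*d[0]+s*d[1],-s*d[0]+c*d[1],t[2]-q[2])
for P in([0,.25,.15],[0,.25,.035],[0,.115,.035]): print(T(q,P))
pc=ray0("side",[[560,78]],.119)[0];d=pc[:2]-q[:2];print("pad",pc,c*d[0]+s*d[1],-s*d[0]+c*d[1])
delta(T(q,[.004,.25,.15])[0],q[2]+np.pi/2)
E
```

```text
[ 0.56099443 -0.02363848 -0.21989709] [ 0.08 -0.53 -0.75  1.26 -0.02  1.48  0.55 -1.56  0.84 -1.31 -0.1  -0.73
 -0.46 -0.24  0.82 -0.12]
tray in feeder 0.008078415485667602 0.18224323159647715 0.11509557837591906
[[0.61552673 0.22034149 0.15      ]]
[[0.61552673 0.22034149 0.035     ]]
[[0.58607929 0.0885923  0.035     ]]
pad [ 0.48015965 -0.06517092  0.119     ] -0.06982883726034621 -0.058164761121654855
t 0.1 tcp [ 0.1598 -0.5519  0.2525] F [-0.6 -1.   0.4] shift [ 0.656  -0.613   0.1036] rot [-1.4000e-03 -1.0000e-03 -1.0691e+00]
```

Careful with the scale: shifts go in units of 5 mm and turns go in units of 0.05 rad. That gives: 0.32 m is 64, -0.3 m is -60.

```bash
echo '[[8, -8, 0, 0, 0, 0], [16, -15, 0, 0, 0, 0], [24, -22, 0, 0, 0, 0], [32, -30, 0, 0, 0, 0], [40, -38, 0, 0, 0, 0], [48, -45, 0, 0, 0, 0], [56, -52, 0, 0, 0, 0], [64, -60, 0, 0, 0, 0]]' | python3 nudge.py 0.05; python3 - <<'E'
from h import *
q=np.load("q.npy"); delta(T(q,[.004,.25,.2])[0],q[2]+np.pi/2)
E
```

```text
clock: 1.1
tcp_pos: [0.3845, -0.1737, 0.2531]
orientation: [0.0, 0.99, 0.14, 0.0]
wrist_force: [0.6, -0.0, -0.5]
finger_gap: 0.0501
grip_force: 0.0
t 1.1 tcp [ 0.3845 -0.1737  0.2531] F [ 0.6 -0.  -0.5] shift [ 0.3348 -0.3125  0.0531] rot [ 2.0000e-04  0.0000e+00 -1.0697e+00]
```

Scaled: 0.335 m is 67, -0.312 m is -62.4, -1.07 rad is -21.4.

```bash
echo '[[8.4, -7.8, 0, 0, 0, -2.6], [16.8, -15.6, 0, 0, 0, -5.2], [25.2, -23.4, 0, 0, 0, -8], [33.6, -31.2, 0, 0, 0, -10.6], [42, -39, 0, 0, 0, -13.2], [50.4, -46.8, 4, 0, 0, -16], [58.8, -54.8, 8, 0, 0, -18.6], [67, -62.4, 10.6, 0, 0, -21.4]]' | python3 nudge.py; python3 - <<'E'
from h import *
q=np.load("q.npy"); delta(T(q,[.004,.25,.2])[0],q[2]+np.pi/2);delta(T(q,[.004,.248,.036])[0],q[2]+np.pi/2)
E
```

```text
clock: 2.1
tcp_pos: [0.619, 0.2194, 0.1985]
orientation: [-0.0, 0.779, 0.627, -0.001]
wrist_force: [0.9, -0.7, 0.8]
finger_gap: 0.0499
grip_force: 0.0
t 2.1 tcp [0.619  0.2194 0.1985] F [ 0.9 -0.7  0.8] shift [ 0.0002  0.0004 -0.0015] rot [-0.0016  0.001   0.0058]
t 2.1 tcp [0.619  0.2194 0.1985] F [ 0.9 -0.7  0.8] shift [-0.0017  0.0006  0.1625] rot [-0.0016  0.001   0.0058]
```

```bash
echo '[[0, 0, 10, 0, 0, 0], [0, 0, 20, 0, 0, 0], [0, 0, 28, 0, 0, 0], [0, 0, 32, 0, 0, 0], [0, 0, 33.6, 0, 0, 0], [0, 0, 33.6, 0, 0, 0]]' | python3 nudge.py; python3 - <<'E'
from h import *
from workcell import env, eyes, status, ticket
c=eyes.read_camera("side"); cv2.imwrite("pics/s1.png",cv2.resize(np.ascontiguousarray(c["image"][130:290,150:350,::-1]),None,fx=3.5,fy=3.5,interpolation=cv2.INTER_CUBIC))
q=np.load("q.npy"); delta(T(q,[.004,.115,.03])[0],q[2]+np.pi/2)
E
```

```text
clock: 2.85
tcp_pos: [0.6186, 0.2175, 0.0319]
orientation: [-0.0, 0.78, 0.626, -0.0]
wrist_force: [0.1, -0.6, 0.6]
finger_gap: 0.05
grip_force: 0.0
t 2.9 tcp [0.6193 0.2177 0.0329] F [ 0.6 -0.1  0.4] shift [-0.1333 -0.0004  0.0028] rot [ 0.0007 -0.0003  0.0009]
```

View pics/s1.png

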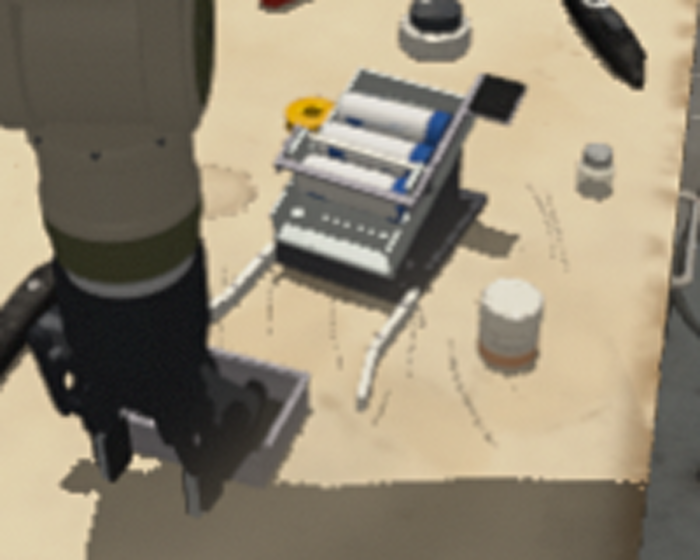

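The fingertips (about (110,470) and (200,510)) stand behind the tray's far wall, clear of everything. I'll push.

Scaled: -0.004 m is -0.8, -0.106 m is -21.2.

```bash
echo '[[-2.4, 0, 0, 0, 0, 0], [-4.8, 0, 0, 0, 0, 0], [-7.6, -0.2, 0, 0, 0, 0], [-10.4, -0.4, 0, 0, 0, 0], [-13.2, -0.6, 0, 0, 0, 0], [-16, -0.8, 0, 0, 0, 0], [-18.8, -0.8, 0, 0, 0, 0], [-21.2, -0.8, 0, 0, 0, 0]]' | python3 nudge.py; python3 - <<'E'
from h import *
from workcell import env, eyes, status, ticket
c=eyes.read_camera("side"); cv2.imwrite("pics/s2.png",cv2.resize(np.ascontiguousarray(c["image"][130:290,150:350,::-1]),None,fx=3.5,fy=3.5,interpolation=cv2.INTER_CUBIC))
q=np.load("q.npy"); delta(T(q,[.0,.115,.03])[0],q[2]+np.pi/2)
E
```

```text
clock: 3.9
tcp_pos: [0.5916, 0.1141, 0.0322]
orientation: [-0.0, 0.78, 0.625, -0.0]
wrist_force: [0.8, 2.1, 0.9]
finger_gap: 0.0501
grip_force: 0.8
t 3.95 tcp [0.5912 0.1127 0.0321] F [-0.3 -1.4 -0.5] shift [-0.0247  0.0002  0.0021] rot [-0.0006  0.0016 -0.0005]
```

View pics/s2.png

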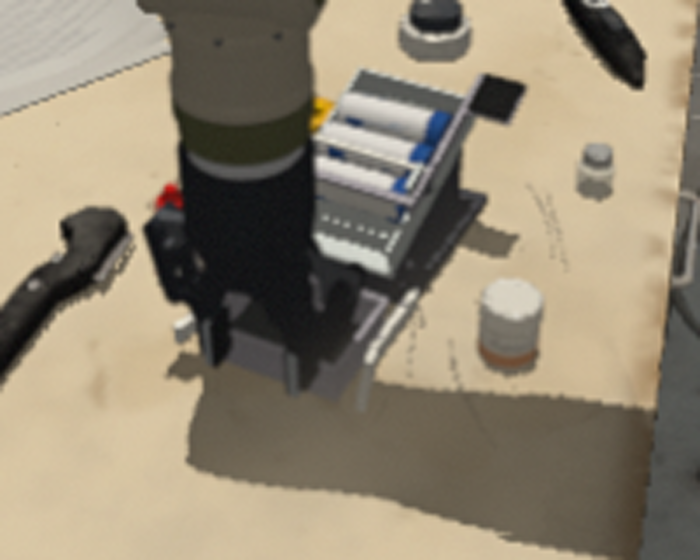

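The tray is now straight between the rails (tray's right rim next to the rail at (385,335)), about 25 mm short of home. I keep pushing in small steps until the force rises.

```bash
echo '[[-1.2, 0, 0, 0, 0, 0], [-2.2, 0, 0, 0, 0, 0], [-3.2, 0, 0, 0, 0, 0], [-4, 0, 0, 0, 0, 0], [-4, 0, 0, 0, 0, 0]]' | python3 nudge.py; echo '[[-0.6, 0, 0, 0, 0, 0], [-0.6, 0, 0, 0, 0, 0]]' | python3 nudge.py;echo '[[-0.4, 0, 0, 0, 0, 0], [-0.4, 0, 0, 0, 0, 0]]' | python3 nudge.py; python3 - <<'E'
from h import *
q=np.load("q.npy"); delta(T(q,[.0,.115,.03])[0],q[2]+np.pi/2)
E
```

```text
clock: 4.58
tcp_pos: [0.5875, 0.0951, 0.0322]
orientation: [0.0, 0.78, 0.625, -0.0]
wrist_force: [0.4, 0.0, 0.1]
finger_gap: 0.05
grip_force: 0.0
clock: 4.82
tcp_pos: [0.587, 0.0924, 0.0323]
orientation: [0.0, 0.78, 0.626, -0.0]
wrist_force: [-0.5, -0.8, -0.9]
finger_gap: 0.0499
grip_force: 0.0
clock: 5.08
tcp_pos: [0.5865, 0.0906, 0.0323]
orientation: [0.0, 0.78, 0.626, -0.0]
wrist_force: [0.1, 0.2, 0.2]
finger_gap: 0.0501
grip_force: 0.2
t 5.075 tcp [0.5865 0.0906 0.0323] F [0.1 0.2 0.2] shift [-0.002  -0.      0.0023] rot [0.0001 0.0001 0.0009]
```

```bash
for i in 1 2; do echo '[[-0.3, 0, 0, 0, 0, 0], [-0.3, 0, 0, 0, 0, 0]]' | python3 nudge.py | grep -E 'tcp|wrist'; done; echo '[[-0.3, 0, 0, 0, 0, 0], [-0.3, 0, 0, 0, 0, 0]]' | python3 nudge.py
```

```text
tcp_pos: [0.5862, 0.0891, 0.0323]
wrist_force: [0.4, 0.4, -0.3]
tcp_pos: [0.5861, 0.088, 0.0323]
wrist_force: [1.4, 2.1, -0.3]
clock: 5.82
tcp_pos: [0.5865, 0.0876, 0.0326]
orientation: [-0.001, 0.78, 0.626, 0.002]
wrist_force: [2.9, 7.0, -1.1]
finger_gap: 0.05
grip_force: 3.7
```

```bash
echo '[[-0.4, 0, 0, 0, 0, 0], [-0.4, 0, 0, 0, 0, 0], [-0.4, 0, 0, 0, 0, 0]]' | python3 nudge.py; echo '[[2, 0, 0, 0, 0, 0], [6, 0, 0, 0, 0, 0], [12, 0, 0, 0, 0, 0], [12, 0, -10, 0, 0, 0], [12, 0, -22, 0, 0, 0], [12, 0, -34, 0, 0, 0], [24, 0, -40, 0, 0, 0], [24, 0, -40, 0, 0, 0]]' | python3 nudge.py; python3 - <<'E'
from h import *
from workcell import env, eyes, status, ticket
c=eyes.read_camera("side"); cv2.imwrite("pics/s3.png",cv2.resize(np.ascontiguousarray(c["image"][130:270,170:340,::-1]),None,fx=4.2,fy=4.2,interpolation=cv2.INTER_CUBIC))
q=np.load("q.npy"); delta(T(q,[.0,.115,.03])[0],q[2]+np.pi/2)
E
```

```text
clock: 6.2
tcp_pos: [0.5865, 0.0875, 0.0329]
orientation: [-0.002, 0.78, 0.626, 0.003]
wrist_force: [2.8, 13.4, 0.3]
finger_gap: 0.0502
grip_force: 6.7
clock: 7.2
tcp_pos: [0.6128, 0.2049, 0.2353]
orientation: [0.001, 0.779, 0.627, 0.003]
wrist_force: [0.8, -1.0, 0.9]
finger_gap: 0.0502
grip_force: 0.0
t 7.25 tcp [0.6118 0.2039 0.2335] F [ 0.5 -0.1 -1.2] shift [-0.1183 -0.0009  0.2034] rot [ 0.0025 -0.0007  0.0038]
```

View pics/s3.png

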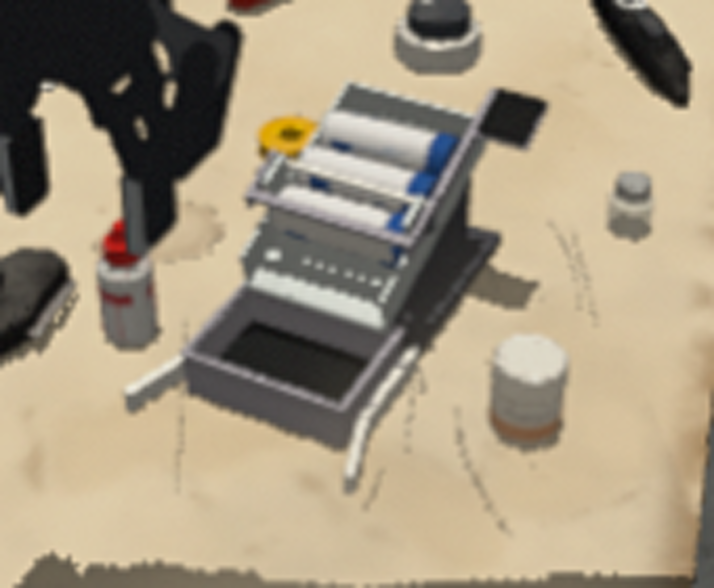

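The tray is home: its back edge is under the chute outlet, it sits square between the rails, and the rim corners are at (185,355) and (345,408). The push ended at 13 N against the stop. Next I work out the move over the pad at (512,117), and check the rim numerically.

```bash
python3 - <<'E'
from h import *
q=np.load("q.npy"); 
P=T(q,np.array([[48,104,28],[-48,104,28]])/1e3); print((pr("side",P)-[170,130])*4.2)
off["side"]=(170,130,4.2,4.2)
w=ray0("side",[[495,88],[549,100],[527,148],[478,130],[512,117]],.119);c,s=np.cos(q[2]),np.sin(q[2]);d=w[:,:2]-q[:2];print(np.c_[c*d[:,0]+s*d[:,1],-s*d[:,0]+c*d[:,1]])
delta(T(q,[-.07,-.062,.2])[0],q[2]+np.pi/2)
E
```

```text
[[180.85786223 353.24158613]
 [341.44348122 409.29742972]]
[[-0.04880728 -0.08249056]
 [-0.0803046  -0.08462928]
 [-0.0870629  -0.03466187]
 [-0.05707093 -0.03875352]
 [-0.06854891 -0.05911522]]
t 7.25 tcp [0.6118 0.2039 0.2335] F [ 0.5 -0.1 -1.2] shift [-0.2949 -0.0712  0.0331] rot [ 0.0025 -0.0007  0.0038]
```

Scaled: -0.295 m is -59, -0.25 m is -50.

```bash
echo '[[-10, -2.4, 0, 0, 0, 0], [-20, -4.8, 0, 0, 0, 0], [-30, -7.2, 0, 0, 0, 0], [-40, -9.6, 0, 0, 0, 0], [-50, -12, 0, 0, 0, 0], [-59, -14.2, 0, 0, 0, 0], [-59, -14.2, 6, 0, 0, 0], [-59, -14.2, 6.6, 0, 0, 0]]' | python3 nudge.py 0; echo '[[0, 0, 4, 0, 0, 0], [0, 0, 6, 0, 0, 0], [0, 0, 6, 0, 0, 0]]' | python3 nudge.py; python3 - <<'E'
from h import *
from workcell import env, eyes, status, ticket
c=eyes.read_camera("side"); cv2.imwrite("pics/s4.png",cv2.resize(np.ascontiguousarray(c["image"][90:230,210:360,::-1]),None,fx=4.2,fy=4.2,interpolation=cv2.INTER_CUBIC))
q=np.load("q.npy"); delta(T(q,[-.07,-.062,.2])[0],q[2]+np.pi/2)
E
```

```text
clock: 8.25
tcp_pos: [0.475, -0.0713, 0.1965]
orientation: [-0.002, 0.781, 0.625, -0.002]
wrist_force: [0.6, 0.2, 0.3]
finger_gap: -0.0003
grip_force: 0.0
clock: 8.62
tcp_pos: [0.4772, -0.0706, 0.1687]
orientation: [-0.001, 0.78, 0.626, -0.001]
wrist_force: [0.0, 0.3, 0.9]
finger_gap: 0.0002
grip_force: 0.0
t 8.675 tcp [ 0.4777 -0.0708  0.1693] F [ 1.1 -0.2  0.6] shift [ 0.0022  0.001  -0.0307] rot [-0.0008  0.0002  0.0016]
```

View pics/s4.png

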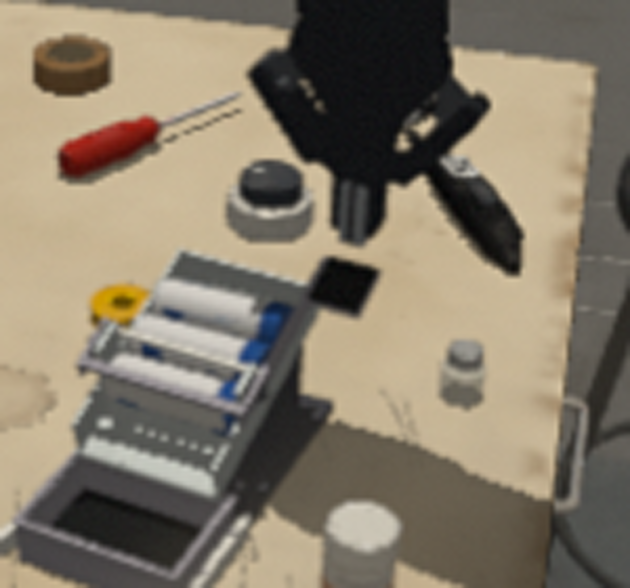

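The closed fingertips (355,240) stand above the pad (345,285), with the chute wall to the left and nothing else near. I'll press, drifting slightly outward and uphill to follow the arc.

```bash
echo '[[0, -0.8, 2.4, 0, 0, 0], [0, -0.8, 4.4, 0, 0, 0], [-0.2, -0.8, 6, 0, 0, 0], [-0.6, -0.8, 7.6, 0, 0, 0], [-1, -0.8, 9.2, 0, 0, 0]]' | python3 nudge.py; echo '[[-0.2, 0, 1.6, 0, 0, 0], [-0.4, 0, 3, 0, 0, 0], [-0.6, 0, 4.4, 0, 0, 0], [-0.6, 0, 5.2, 0, 0, 0], [-0.6, 0, 5.2, 0, 0, 0]]' | python3 nudge.py; python3 - <<'E'
from h import *
q=np.load("q.npy"); delta(T(q,[-.075,-.072,.092])[0],q[2]+np.pi/2)
E
```

```text
clock: 9.3
tcp_pos: [0.4728, -0.0755, 0.123]
orientation: [0.0, 0.78, 0.625, -0.0]
wrist_force: [-1.2, 0.3, 3.9]
finger_gap: -0.0001
grip_force: 1.5
clock: 9.93
tcp_pos: [0.4726, -0.0772, 0.0976]
orientation: [-0.0, 0.78, 0.626, 0.001]
wrist_force: [-1.3, 2.9, 9.2]
finger_gap: -0.0001
grip_force: 4.4
t 9.925 tcp [ 0.4726 -0.0772  0.0976] F [-1.3  2.9  9.2] shift [-0.0005 -0.0004  0.0056] rot [ 0.0009 -0.0024  0.0016]
```

```bash
for i in 1 2; do echo '[[0, 0, 0.6, 0, 0, 0], [0, 0, 0.6, 0, 0, 0]]' | python3 nudge.py|grep -E "tcp|wrist"; done;  python3 - <<'E'
from h import *
from workcell import env, eyes, status, ticket
c=eyes.read_camera("side"); cv2.imwrite("pics/s5.png",cv2.resize(np.ascontiguousarray(c["image"][120:260,190:340,::-1]),None,fx=4.2,fy=4.2,interpolation=cv2.INTER_CUBIC))
E
```

```text
tcp_pos: [0.4728, -0.0771, 0.0949]
wrist_force: [-1.8, 3.8, 11.0]
tcp_pos: [0.4729, -0.0771, 0.0922]
wrist_force: [-1.6, 3.8, 12.6]
```

View pics/s5.png

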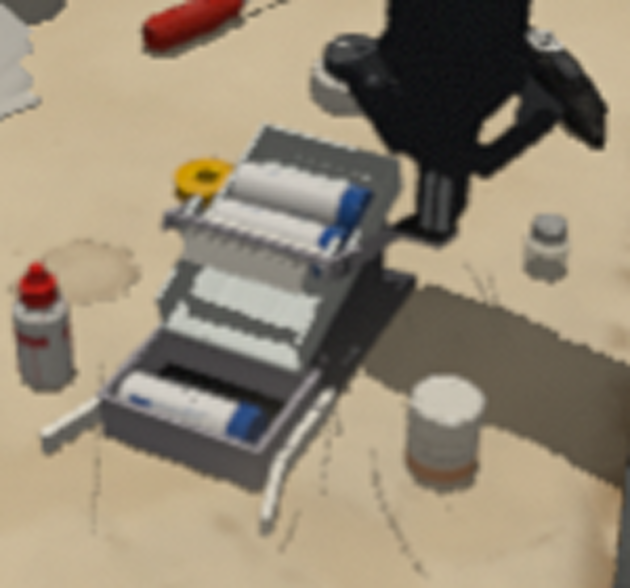

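The front tube lies in the tray (190,405), and the other two are held in the chute. I press on to the hard stop.

```bash
for i in 1 2 3; do echo '[[0, 0, 0.6, 0, 0, 0], [0, 0, 0.6, 0, 0, 0]]' | python3 nudge.py|grep -E "tcp|wrist"; done
```

```text
tcp_pos: [0.4732, -0.0773, 0.0896]
wrist_force: [-3.3, 3.7, 14.4]
tcp_pos: [0.4734, -0.0772, 0.0886]
wrist_force: [-8.1, 5.2, 32.9]
tcp_pos: [0.4736, -0.0774, 0.0872]
wrist_force: [-12.7, 5.0, 45.9]
```

The force jumped at the hard stop, so I release it smoothly.

```bash
echo '[[0, 0, -1.6, 0, 0, 0], [0.2, 0, -3.2, 0, 0, 0], [0.4, 0, -4.8, 0, 0, 0], [0.6, 0, -6.4, 0, 0, 0], [0.6, 0, -8, 0, 0, 0], [0.6, 0, -10, 0, 0, 0], [0.6, 0, -16, 0, 0, 0], [0.6, 0, -26, 0, 0, 0]]' | python3 nudge.py; echo '[[-10, -4, -4, 0, 0, 0], [-20, -10, -4, 0, 0, 0], [-20, -10, -4, 0, 0, 0], [-20, -10, -4, 0, 0, 0], [-20, -10, -4, 0, 0, 0], [-20, -10, -4, 0, 0, 0]]' | python3 nudge.py|head -2; python3 - <<'E'
from h import *
from workcell import env, eyes, status, ticket
c=eyes.read_camera("side"); cv2.imwrite("pics/s6.png",cv2.resize(np.ascontiguousarray(c["image"][120:260,190:340,::-1]),None,fx=4.2,fy=4.2,interpolation=cv2.INTER_CUBIC))
E
```

```text
clock: 12.22
tcp_pos: [0.4707, -0.0742, 0.2113]
orientation: [-0.003, 0.78, 0.626, -0.002]
wrist_force: [-0.2, -0.5, 1.1]
finger_gap: 0.0001
grip_force: 0.0
clock: 12.98
tcp_pos: [0.4027, -0.161, 0.232]
```

View pics/s6.png

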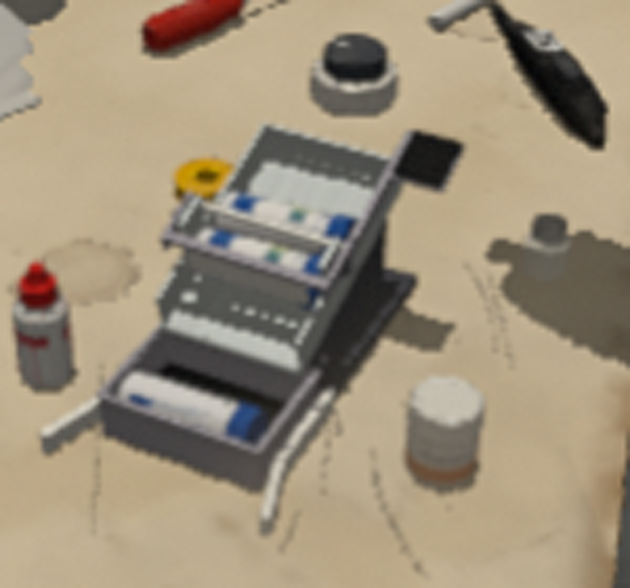

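The tube rests in the tray (190,405), the tray is home, the pad is back up (430,160), and the two other tubes have advanced to the shut gate. The bystanders haven't moved, so I hand in.

```bash
python3 -c "
from workcell import env, eyes, status, ticket
print(ticket.hand_in())"
```

```text
the job is handed in; nothing more can be done
None
```

The job is handed in, with no verdict printed: the last picture shows the tray home with one tube in it, the lever back up, the other two tubes behind the shut gate and the bystanders in place.

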